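# Push the tube rack home into the corner of its dock

## Task

Push the white tube rack along the bench into the corner of the steel dock, so that one long side lies flush against the fence and one end is against the stop at the fence's end. Slide it steadily with the fingers only: do not grasp, lift, tip or knock it. Leave the bottle, the tip box and the dishes where they are.

Things in the scene. Friction and masses are not known exactly. Their poses are not given: they have to be found in the camera images.
- rack: loose white plastic tube rack: closed block 92 mm (own x) x 180 mm (own y) x 50 mm high, round windows in the long sides, caps 3 mm proud of its top; 0.3 to 0.6 kg, slides flat with ordinary friction. Origin: centre of its underside, z up. Starts 65 to 110 mm in front of the fence's face, its end 35 mm or more short of the stop, askew by up to 0.35 rad; either long side may go to the fence.
- fence: fixed straight steel bar on the bench, 20 mm thick (own x), 356 mm long (own y), 30 mm high. Origin: centre of its underside. Its own -x face, 10 mm from the origin, looks to the robot and is the face the rack must lie against. Turned by up to 0.2 rad from the world axes.
- stop: fixed steel stop block at one end of the fence, at +190 or -190 mm along the fence's y. 24 mm wide (own y), 30 mm high; reaches from 10 mm behind its origin (+x) to 80 mm in front (-x), so 70 mm out from the fence's face. Origin: on the bench, on the fence's middle line, mid-width. Axes parallel to the fence's. The rack goes against the side facing the fence's middle.
- cap: fixed steel end piece at the fence's other end, 20 x 24 x 30 mm, flush with the fence and not standing out. Origin: centre of its underside, 190 mm from the fence's origin.
- bottle: loose upright reagent bottle, 56 mm diameter, 110 mm high, to one side of the work. Origin: centre of its underside. Leave alone.
- tipbox: loose closed pipette tip box, 85 (own x) x 120 (own y) x 70 mm high, to the other side of the work. Origin: centre of its underside. Leave alone.
- dishes: stack of three closed round culture dishes as one piece, 60 mm diameter, 45 mm high, beyond the fence. Origin: centre of its underside. Leave alone.
Not all that is in view belongs to the job. What is meant by the rack is not brown or pink, and is the smaller of those in its own colour.

How it is judged:
At the end, for the whole second after the job is handed in: The rack stands flat and at rest on the bench, on the stop's inner side, its middle at most 4 mm farther from the fence's face and 4 mm farther from the stop than when touching both, and its long side within 0.03 rad of the fence (x of rack in the frame of fence between -0.06 and -0.052 m and angle between the x axis of rack and the x axis of fence, either way round below 0.03 rad and y of rack in the frame of stop between -0.106 and 0.106 m and y of rack in the frame of fence between -0.12 and 0.12 m and height (world z) of rack below 0.003 m and angle between rack's own z axis and vertical below 0.03 rad and linear speed of rack below 0.01 m/s).
It fails at once if the rack is lifted more than 8 mm off the bench (height (world z) of rack above 0.008 m).
It fails at once if the rack is tipped by more than 0.12 rad (angle between rack's own z axis and vertical above 0.12 rad).
It fails at once if the rack is knocked: faster than 0.4 m/s (linear speed of rack above 0.4 m/s).
It fails at once if the bottle, the tip box or the dishes are moved by more than 15 mm (distance of any of bottle, tipbox, dishes from where it was at the start of the episode above 0.015 m).
It also fails if it takes over 64 s, if anything falls off the work surface, if the arm or the gripper's body presses on something with over 40 N, if the wrist force passes 120 N, or if a joint passes its speed limit or range.

## Robot

A 6-joint arm with a two-finger parallel gripper is mounted at the origin on the work surface. World frame = base frame: x ahead of the robot, y to its left, z up, the work surface at z = 0. Lengths are in m, angles in rad, forces in N, time in s.
With the tool pointing down it reaches from about 0.225 to 0.875 m from the base axis. Payload 3.4 kg.
Tool frame: the origin (TCP) lies between the finger pads; the fingertips stand 25 mm ahead of it and the grasp point (between the pads) lies 6 mm ahead of it (manip.tips_ahead is the distance from the TCP to the fingertips, in m); z points along the fingers, x is the direction in which the jaws open and shut, and the axes are right-handed (so a half turn about z gives the same grasp; the last joint's range is limited). The gripper opens to 85 mm and grips with 20 to 120 N. Pads are 22 mm wide; open, the fingers measure 114 mm over their backs; the gripper's body (76 mm by 85 mm) begins 54 mm behind the grasp point. The pads swing forward as they close: fully open they stand 13 mm farther back than shut.
Start: joints at [-1.318, 0.276, 1.505, -0, 1.361, -0.121], TCP at [0.21, -0.535, 0.256] pointing down, gripper open.
Joint ranges: [-2.89, 2.89], [-0.75, 2.08], [0.22, 2.7], [-1.18, 4.32], [0.11, 2.71], [-2.7, 2.7]. Speed limits (rad/s): [2.57, 2.57, 3.14, 3.14, 3.14, 3.14].

## Interface

Orientations are given as a unit quaternion [w, x, y, z].
In Python, from rig import manip gives the robot as it stands. The module is installed in compiled form; this text tells all that it offers.
- The arm moves only by the tool send_rows, never from a script. Its argument "plan" is a list of rows, each an object with "linear": the shift along the tool's x, y, z in m, a list of three; "delta_rot": the turn, a rotation vector about the tool's x, y, z in degrees, a list of three; "fingers": the finger opening in m, from 0 to 0.0854. A call has 1 to 12 rows; each row shifts and turns the pose as measured when the row begins, along the tool's axes as they then stand; what a row does not reach is not made up. A row lasts 1/12 s, in which the tool goes at most 41.7 mm and 7.16 degrees, less where a joint would pass 70% of its speed; a pose out of reach is approached as far as the arm can. A call with a gripper value outside its range is refused whole. The fingers move at their own pace and stop on an object; "force" is the grip in N (left out, the last holds). Time passes only in rows, so rows that do not move let the fingers close. It gives the time, the measured TCP pose, the force and the opening at its end, in the units of the state.
- manip.get_state(): the state, without advancing time (a new reading comes with each control period).
- manip.get_image(name): name is "side" or "top" or "wrist"; returns the picture (480x640x3 uint8, red, green, blue); there is no depth.
- manip.camera_info(name): a dict with "K" (3x3 intrinsics, pixels), "rvec" (rotation vector, rad) and "tvec" (3), from world to camera coordinates, as OpenCV has them. Camera axes: x right, y down, z forward; pixel columns grow to the right and rows downward; lengths in m; the calibration is good to about 2 mm. A picture is of the moment at which its call begins: read the wrist's pose just before it. camera_info takes no time and is no camera call; for the wrist camera it gives the pose at the moment of the call.
- manip.sign_off(): hands the job in, once; it reports no verdict.
Trained networks look in the newest picture that a camera, given by its name, has taken for a name from the list of things; names that differ only in an ending like _2 or _b are one class to them, and where a whole thing is asked for, a point or a joint stands for the part that bears it (a point fixed in the world has none). Each returns a list of dicts, best first, with "p" (0 to 1); they miss things now and then, are a little off and sometimes report something else, mostly with a low value. They report only what shows in the picture. A call takes as long as a camera call. They do not tell look-alikes from the thing itself.
- manip.find_in(thing, camera): "extent" ([left, top, right, bottom] in pixels, round what is visible of it).
- manip.masks_of(thing, camera): "pixels" (480x640 bool, what is visible of it) and "extent" ([left, top, right, bottom] in pixels, round what is visible of it).
The state is a dict: "clock": time; "qpos": joint angles; "qd": joint speeds; "effort": joint torques, N m; "position": TCP position; "ee_rot": TCP orientation; "contact_force": force on the tool from outside, world axes, zero at the start; "moment": the same for the moment, N m; "width": finger opening in m.
Only numpy, scipy, OpenCV 4.12 (cv2) and the standard library are available. Lean on these libraries where they do the work, as an engineer would, in place of code of your own. Each camera call takes 0.05 s, during which the arm holds its last target. There are 200 camera calls.

## Working session

There is one attempt and no reset: what is moved stays moved. The work goes in short steps, Python scripts to look and compute and a tool call to move; the robot and the scene stay as the last step left them, time stands still between calls to the robot, and variables do not carry over. Pictures are saved under pics/ and viewed, about 8 in all and at most 12, crops included, and the job is handed in when it is done.

Besides the shell and the picture viewer there is one more tool, called after "Emit:" as name([rows], argument=value, ...), one row to a line, values as JSON. send_rows: Moves the arm, as the interface text tells. Its arguments: {"type":"object","properties":{"plan":{"type":"array","items":{"type":"object","properties":{"linear":{"type":"array","items":{"type":"number"}},"delta_rot":{"type":"array","items":{"type":"number"}},"fingers":{"type":"number"}}}},"force":{"type":"number"}},"required":["plan"]}

```bash
mkdir -p pics; python3 - <<'E'
from rig import manip
import cv2
for c in ("top","side"):
    im=manip.get_image(c); cv2.imwrite(f"pics/{c}0.png",im[:,:,::-1])
    for t in ("rack","fence","stop","bottle","tipbox","dishes"):
        print(c,t,[( [int(v) for v in d["extent"]],round(d["p"],2)) for d in manip.find_in(t,c)])
s=manip.get_state(); print(s)
E
```

```text
top rack [([179, 280, 280, 401], 0.78), ([287, 226, 363, 281], 0.69), ([390, 330, 466, 358], 0.59)]
top fence [([270, 191, 404, 208], 0.95)]
top stop [([399, 192, 413, 228], 0.89)]
top bottle [([152, 257, 178, 282], 0.64)]
top tipbox [([469, 259, 526, 305], 0.75)]
top dishes [([273, 141, 292, 171], 0.77)]
side rack [([301, 310, 485, 428], 0.97), ([49, 271, 198, 421], 0.79), ([437, 174, 484, 243], 0.76), ([289, 210, 344, 287], 0.61)]
side fence [([220, 178, 298, 284], 0.58), ([291, 212, 346, 286], 0.25)]
side stop [([292, 174, 332, 198], 0.85), ([220, 183, 300, 284], 0.25)]
side bottle [([217, 383, 260, 446], 0.85)]
side tipbox [([381, 133, 429, 181], 0.62)]
side dishes [([164, 230, 197, 265], 0.86)]
{'clock': 0.7, 'qpos': array([-1.31800980e+00,  2.75824805e-01,  1.50489463e+00,  8.52101369e-06,
        1.36069026e+00, -1.20996716e-01]), 'qd': array([ 0.00133448, -0.00022734,  0.00110028,  0.00083565, -0.00102827,
        0.00036084]), 'effort': array([-2.48029454e-05, -4.16499960e+01, -2.46051764e+01,  1.07611256e-04,
        2.12071918e-04, -1.80851652e-05]), 'position': array([ 0.20996193, -0.5353251 ,  0.25637308]), 'ee_rot': array([ 5.71516937e-05,  8.26177460e-01, -5.63409971e-01,  7.15505049e-05]), 'contact_force': array([-0.32902125, -0.43073535, -0.23922146]), 'moment': array([ 0.01269453, -0.00970515, -0.01219397]), 'width': 0.08562988824526725}
```

View pics/top0.png

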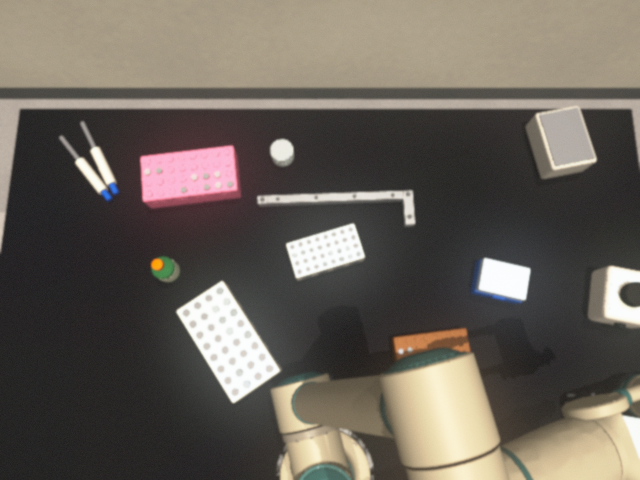

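View pics/side0.png

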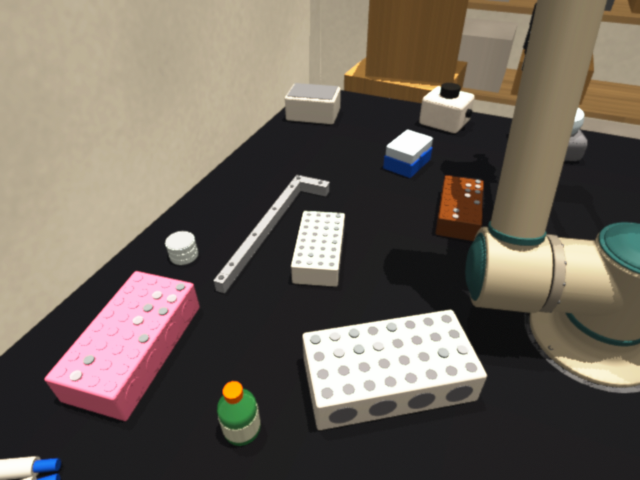

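The racks in the top view are: large white at (228,341), small white at (325,251), pink at (190,176) and brown at (430,342). The small white one fits, because it is neither brown nor pink and is the smaller of the two whites. It sits in front of the fence (y≈198), with the stop at its right end (408,208). Next I'll measure it and confirm with a crop.

```bash
cat > h.py <<'E'
from rig import manip
import cv2, numpy as np
from scipy.spatial.transform import Rotation as R
from scipy.optimize import least_squares
def cam(c):
    i=manip.camera_info(c); return np.array(i["K"],float),np.array(i["rvec"],float),np.array(i["tvec"],float)
def back(ci,uv,z):
    K,r,t=ci; M=R.from_rotvec(r.ravel()).as_matrix(); C=-M.T@t.ravel()
    d=(np.linalg.inv(K)@np.c_[np.atleast_2d(uv),np.ones(len(np.atleast_2d(uv)))].T).T@M
    return C+d*((z-C[2])/d[:,2])[:,None]
def proj(ci,P): return cv2.projectPoints(np.asarray(P,float),ci[1],ci[2],ci[0],None)[0][:,0]
def pick(thing,c,near):
    ms=manip.masks_of(thing,c); f=lambda d:np.hypot((d["extent"][0]+d["extent"][2])/2-near[0],(d["extent"][1]+d["extent"][3])/2-near[1])
    m=min(ms,key=f); return m["pixels"].astype(np.uint8),m["p"]
def box(x,y,a,lx,ly,h,cx=0,cy=0):
    c,s=np.cos(a),np.sin(a); o=[]
    for z in (0,h):
        for i,j in ((-1,-1),(1,-1),(1,1),(-1,1)):
            u,v=cx+i*lx/2,cy+j*ly/2; o.append((x+c*u-s*v,y+s*u+c*v,z))
    return np.array(o)
def hull(ci,B): return cv2.convexHull(proj(ci,B).astype(np.float32))[:,0]
def resid(ci,mask,B):
    # contour pixel distances to projected hull
    ct=max(cv2.findContours(mask,0,cv2.CHAIN_APPROX_NONE)[0],key=len)
    ct=cv2.convexHull(ct)[:,0].astype(np.float32)
    pts=np.concatenate([np.linspace(ct[i],ct[(i+1)%len(ct)],max(2,int(np.linalg.norm(ct[i]-ct[(i+1)%len(ct)])/2)),endpoint=False) for i in range(len(ct))])
    H=hull(ci,B)
    return np.array([cv2.pointPolygonTest(H.reshape(-1,1,2),(float(p[0]),float(p[1])),True) for p in pts])
def fit(obs,x0,dim):
    n=[None]
    f=lambda q:np.concatenate([resid(ci,m,box(*q,*dim)) for ci,m in obs])
    r=least_squares(f,x0,loss="soft_l1",x_scale=[.01,.01,.05],diff_step=1e-4); return r.x,np.sqrt(np.mean(r.fun**2))
E
python3 - <<'E'
from h import *
obs={}
near={"rack":[(325,251),(317,248)],"fence":[(337,199),(259,231)],"stop":[(406,210),(312,186)]}
im={c:manip.get_image(c) for c in("top","side")}
ci={c:cam(c) for c in im}
print(ci["top"])
for t in near:
    obs[t]=[]
    for k,c in enumerate(("top","side")):
        m,p=pick(t,c,near[t][k]); obs[t].append((ci[c],m)); ys,xs=np.nonzero(m); print(t,c,p,m.sum(),xs.min(),ys.min(),xs.max(),ys.max())
        rc=cv2.minAreaRect(np.c_[xs,ys].astype(np.float32)); print(back(ci[c],cv2.boxPoints(rc),.05 if t=="rack" else .03)[:,:2].round(3).tolist())
dims={"rack":(.092,.18,.051),"fence":(.02,.356,.03),"stop":(.09,.024,.03,-.035,0)}
for t in obs:
    c0=back(ci["top"],[near[t][0]],.03)[0]
    for name,o in(("both",obs[t]),("top",obs[t][:1]),("side",obs[t][1:])):
        best=min((fit(o,[c0[0],c0[1],a],dims[t]) for a in(-.2,.2)),key=lambda r:r[1]); print(t,name,best[0].round(4),round(best[1],2))
for t,n in(("bottle",(165,268)),("tipbox",(500,280)),("dishes",(282,153))): print(t,back(ci["top"],[n],.05)[0])
cr=[im["top"][170:300,230:430],im["side"][160:300,200:360]]
cv2.imwrite("pics/crop1.png",np.hstack([cv2.resize(c,(400,300),interpolation=2) for c in cr])[:,:,::-1])
E
```

```text
(array([[525.22757945,   0.        , 322.27930001],
       [  0.        , 525.22757945, 243.00636609],
       [  0.        ,   0.        ,   1.        ]]), array([ 2.10612832, -2.10462561,  0.22749877]), array([0.00505819, 0.55385012, 1.25157556]))
rack top 0.55 2737 287 225 364 280
[[0.557, 0.097], [0.607, -0.077], [0.509, -0.103], [0.461, 0.07]]
rack side 0.6 15753 303 311 486 428
[[0.468, 0.238], [0.208, 0.058], [0.156, 0.239], [0.375, 0.38]]
fence top 0.83 1610 267 191 404 206
[[0.689, 0.151], [0.702, -0.208], [0.666, -0.208], [0.653, 0.149]]
fence side 0.7 1742 221 180 299 283
[[0.686, 0.157], [0.712, -0.219], [0.66, -0.191], [0.647, 0.17]]
stop top 0.81 373 402 191 414 226
[[0.699, -0.2], [0.702, -0.231], [0.607, -0.235], [0.604, -0.205]]
stop side 0.7 434 295 176 328 195
[[0.68, -0.167], [0.702, -0.227], [0.608, -0.232], [0.591, -0.173]]
rack both [0.3344 0.206  1.441 ] 52.0
rack top [ 0.5368 -0.0015  0.2999] 0.47
rack side [0.3059 0.244  2.1452] 21.68
fence both [ 0.6834 -0.0298  0.0385] 0.82
fence top [ 0.6835 -0.0284  0.033 ] 0.85
fence side [ 0.6836 -0.0327  0.0419] 0.64
stop both [ 0.6909 -0.2195  0.0007] 1.07
stop top [ 6.917e-01 -2.195e-01 -4.000e-04] 0.62
stop side [ 0.6895 -0.2234 -0.0862] 1.26
bottle [0.49214966 0.39770273 0.05      ]
tipbox [ 0.46248543 -0.43501814  0.05      ]
dishes [0.79749132 0.11118002 0.05      ]
```

View pics/crop1.png

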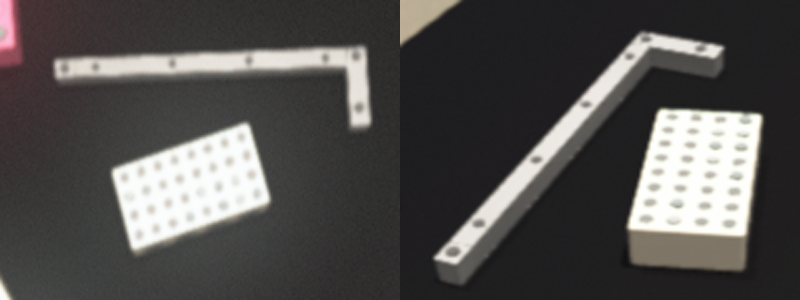

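The crop confirms it: a small white 4x8 rack, with the L-shaped dock and its stop at the right (-y) end. The fits agree on these poses:

| Thing | Position (x, y) | Yaw |
|---|---|---|
| fence | (0.6835, -0.030) | ≈0.037 |
| rack | (0.537, -0.0015) | 0.30 |

I'll push the near long side with the fingers open, as a stable two-point pusher.

Emit:
send_rows([
  {"linear": [-0.026,-0.028,0],"delta_rot": [0,0,0.35],"fingers": 0.085},
  {"linear": [-0.026,-0.028,0],"delta_rot": [0,0,0.35],"fingers": 0.085},
  {"linear": [-0.026,-0.028,0],"delta_rot": [0,0,0.35],"fingers": 0.085},
  {"linear": [-0.026,-0.028,0],"delta_rot": [0,0,0.35],"fingers": 0.085},
  {"linear": [-0.026,-0.028,0],"delta_rot": [0,0,0.35],"fingers": 0.085},
  {"linear": [-0.026,-0.028,0],"delta_rot": [0,0,0.35],"fingers": 0.085},
  {"linear": [-0.026,-0.028,0],"delta_rot": [0,0,0.35],"fingers": 0.085},
  {"linear": [-0.026,-0.028,0],"delta_rot": [0,0,0.35],"fingers": 0.085},
  {"linear": [-0.026,-0.028,0],"delta_rot": [0,0,0.35],"fingers": 0.085},
  {"linear": [-0.026,-0.028,0],"delta_rot": [0,0,0.35],"fingers": 0.085},
  {"linear": [-0.026,-0.028,0],"delta_rot": [0,0,0.35],"fingers": 0.085},
  {"linear": [-0.026,-0.028,0],"delta_rot": [0,0,0.35],"fingers": 0.085},
])

```text
clock: 2.1
position: [0.4294, -0.1223, 0.2544]
ee_rot: [0.002, 0.799, -0.601, 0.004]
contact_force: [0.5, -1.3, -0.5]
width: 0.0852
```

```bash
cat > go.py <<'E'
import sys
from h import *
def to(x,y,z,yaw):
    s=manip.get_state(); q=s["ee_rot"]; M=R.from_quat([q[1],q[2],q[3],q[0]])
    c,k=np.cos(np.radians(yaw)),np.sin(np.radians(yaw))
    T=R.from_matrix(np.array([[c,k,0],[k,-c,0],[0,0,-1]]))
    X=M.as_matrix()[:,0]
    print("t",round(s["clock"],2),"pos",s["position"].round(4),"yaw",np.degrees(np.arctan2(X[1],X[0])).round(2),"F",s["contact_force"].round(1),"w",round(s["width"],4))
    print("lin",(M.inv().apply(np.array([x,y,z])-s["position"])*1000).round(1),"rot",np.degrees((M.inv()*T).as_rotvec()).round(2))
if __name__=="__main__": to(*map(float,sys.argv[1:]))
E
python3 go.py .454 -.027 .256 -72.8; python3 -c "
from rig import manip;print(manip.tips_ahead)"
```

```text
t 2.1 pos [ 0.4294 -0.1223  0.2544] yaw -73.91 F [ 0.5 -1.3 -0.5] w 0.0852
lin [-84.7 -50.   -2.4] rot [-0.07 -0.55 -1.11]
0.025
```

Emit:
send_rows([
  {"linear": [-0.021,-0.0125,0],"delta_rot": [0,0,-0.3],"fingers": 0.085},
  {"linear": [-0.021,-0.0125,0],"delta_rot": [0,0,-0.3],"fingers": 0.085},
  {"linear": [-0.021,-0.0125,0],"delta_rot": [0,0,-0.3],"fingers": 0.085},
  {"linear": [-0.021,-0.0125,0],"delta_rot": [0,-0.5,0],"fingers": 0.085},
  {"linear": [0,0,0.03],"delta_rot": [0,0,0],"fingers": 0.085},
  {"linear": [0,0,0.03],"delta_rot": [0,0,0],"fingers": 0.085},
  {"linear": [0,0,0.03],"delta_rot": [0,0,0],"fingers": 0.085},
  {"linear": [0,0,0.03],"delta_rot": [0,0,0],"fingers": 0.085},
  {"linear": [0,0,0.02],"delta_rot": [0,0,0],"fingers": 0.085},
  {"linear": [0,0,0],"delta_rot": [0,0,0],"fingers": 0.085},
])

```text
clock: 2.93
position: [0.4632, -0.013, 0.1138]
ee_rot: [-0.006, 0.808, -0.589, 0.008]
contact_force: [-0.1, 0.2, 0.2]
width: 0.0853
```

```bash
python3 - <<'E'
from h import *
from go import to
to(.454,-.027,.034,-72.8)
im=manip.get_image("wrist"); ci=cam("wrist")
for B in (box(.537,-.0015,.30,.092,.18,.051),box(.6835,-.03,.037,.02,.356,.03)):
    for p in proj(ci,B): cv2.circle(im,tuple(int(v) for v in p),4,(255,0,0),-1)
cv2.imwrite("pics/w1.png",im[:,:,::-1])
E
```

```text
t 2.93 pos [ 0.4632 -0.013   0.1138] yaw -72.13 F [-0.1  0.2  0.2] w 0.0853
lin [10.1 14.6 79.6] rot [-1.08 -0.29  0.68]
```

View pics/w1.png

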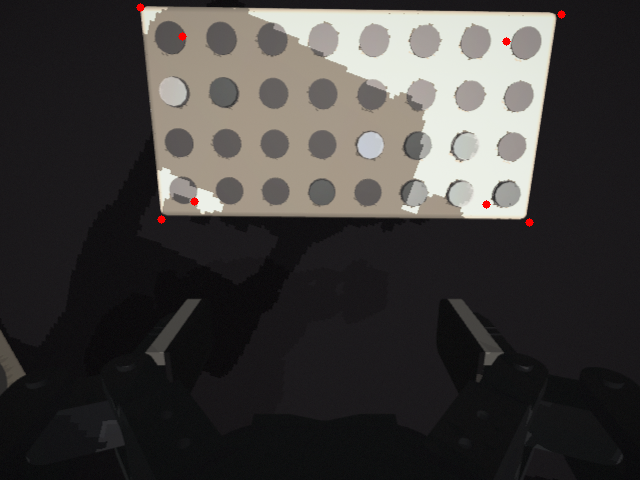

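The projected corners match the rack to about 2 mm (its near top edge runs from (161,214) to (526,217)), so the pose is confirmed. Next I descend.

Emit:
send_rows([
  {"linear": [0.005,0.007,0],"delta_rot": [-0.5,0,0.3],"fingers": 0.085},
  {"linear": [0.005,0.007,0.01],"delta_rot": [-0.5,0,0.3],"fingers": 0.085},
  {"linear": [0,0,0.02],"delta_rot": [0,0,0],"fingers": 0.085},
  {"linear": [0,0,0.02],"delta_rot": [0,0,0],"fingers": 0.085},
  {"linear": [0,0,0.015],"delta_rot": [0,0,0],"fingers": 0.085},
  {"linear": [0,0,0.01],"delta_rot": [0,0,0],"fingers": 0.085},
  {"linear": [0,0,0],"delta_rot": [0,0,0],"fingers": 0.085},
])

```text
clock: 3.57
position: [0.461, -0.0339, 0.0456]
ee_rot: [-0.002, 0.804, -0.594, 0.013]
contact_force: [0.6, 0.5, -0.8]
width: 0.0849
```

```bash
python3 go.py .470 -.022 .034 -72.8
```

```text
t 3.57 pos [ 0.461  -0.0339  0.0456] yaw -72.92 F [ 0.6  0.5 -0.8] w 0.0849
lin [ -9.  -11.9  11.6] rot [-1.07 -1.04 -0.11]
```

Emit:
send_rows([
  {"linear": [-0.009,-0.006,0.006],"delta_rot": [-1,-0.5,0],"fingers": 0.085},
  {"linear": [0,-0.006,0.006],"delta_rot": [0,-0.5,0],"fingers": 0.085},
  {"linear": [0,-0.005,0],"delta_rot": [0,0,0],"fingers": 0.085},
  {"linear": [0,-0.005,0],"delta_rot": [0,0,0],"fingers": 0.085},
  {"linear": [0,-0.005,0],"delta_rot": [0,0,0],"fingers": 0.085},
  {"linear": [0,-0.005,0],"delta_rot": [0,0,0],"fingers": 0.085},
  {"linear": [0,-0.005,0],"delta_rot": [0,0,0],"fingers": 0.085},
])

```text
clock: 4.15
position: [0.4957, -0.0176, 0.0371]
ee_rot: [0.0, 0.804, -0.595, 0.002]
contact_force: [-2.5, -1.1, -1.7]
width: 0.0853
```

```bash
python3 go.py .557 .0104 .034 -87.9
```

```text
t 4.15 pos [ 0.4957 -0.0176  0.0371] yaw -73.03 F [-2.5 -1.1 -1.7] w 0.0853
lin [ -8.9 -66.8   3.2] rot [-0.12 -0.17 14.87]
```

Emit:
send_rows([
  {"linear": [0,-0.005,0.001],"delta_rot": [0,0,1.2],"fingers": 0.085},
  {"linear": [0,-0.005,0],"delta_rot": [0,0,1.2],"fingers": 0.085},
  {"linear": [0,-0.005,0],"delta_rot": [0,0,1.2],"fingers": 0.085},
  {"linear": [0,-0.005,0],"delta_rot": [0,0,1.2],"fingers": 0.085},
  {"linear": [0,-0.005,0],"delta_rot": [0,0,1.2],"fingers": 0.085},
  {"linear": [0,-0.005,0],"delta_rot": [0,0,1.2],"fingers": 0.085},
  {"linear": [0,-0.005,0],"delta_rot": [0,0,1.2],"fingers": 0.085},
  {"linear": [0,-0.005,0],"delta_rot": [0,0,1.2],"fingers": 0.085},
  {"linear": [0,-0.005,0],"delta_rot": [0,0,1.2],"fingers": 0.085},
  {"linear": [0,-0.005,0],"delta_rot": [0,0,1.2],"fingers": 0.085},
])

```text
clock: 4.98
position: [0.5324, -0.0039, 0.0362]
ee_rot: [0.01, 0.736, -0.677, -0.011]
contact_force: [-6.4, 1.0, 4.3]
width: 0.0853
```

```bash
python3 go.py .557 .0104 .034 -87.9
```

```text
t 4.98 pos [ 0.5324 -0.0039  0.0362] yaw -85.2 F [-6.4  1.   4.3] w 0.0853
lin [-12.2 -25.7   1.4] rot [1.76 0.1  2.7 ]
```

Emit:
send_rows([
  {"linear": [0,-0.004,0],"delta_rot": [0.4,0,0.5],"fingers": 0.085},
  {"linear": [0,-0.004,0],"delta_rot": [0.4,0,0.5],"fingers": 0.085},
  {"linear": [0,-0.004,0],"delta_rot": [0.4,0,0.5],"fingers": 0.085},
  {"linear": [0,-0.004,0],"delta_rot": [0.4,0,0.5],"fingers": 0.085},
  {"linear": [0,-0.004,0],"delta_rot": [0.2,0,0.5],"fingers": 0.085},
  {"linear": [0,-0.004,0],"delta_rot": [0.2,0,0.3],"fingers": 0.085},
])

```text
clock: 5.48
position: [0.5543, -0.001, 0.0359]
ee_rot: [-0.0, 0.718, -0.696, -0.002]
contact_force: [-3.9, 0.5, 1.3]
width: 0.0853
```

```bash
cat > rk.py <<'E'
from h import *
def rack(near=(340,225),x0=(.615,.01,.04)):
    manip.get_image("top"); ci=cam("top"); m,p=pick("rack","top",near)
    q,e=fit([(ci,m)],list(x0),(.092,.18,.051)); d=q[:2]-[.6835,-.030]; a=.037
    print("rack",q.round(4),"err",round(e,2),"p",p,"fence frame x,y mm",round(1000*(d[0]*np.cos(a)+d[1]*np.sin(a)),1),round(1000*(-d[0]*np.sin(a)+d[1]*np.cos(a)),1),"dyaw",round(q[2]-a,3))
    return q
if __name__=="__main__": rack()
E
python3 go.py .557 .0104 .034 -87.9
python3 - <<'E'
from rk import *
import cv2
rack(); cv2.imwrite("pics/t2.png",manip.get_image("top")[100:400,150:550,::-1].repeat(2,0).repeat(2,1))
E
```

```text
t 5.48 pos [ 0.5543 -0.001   0.0359] yaw -88.2 F [-3.9  0.5  1.3] w 0.0853
lin [-11.3  -3.1   1.9] rot [ 0.11  0.19 -0.3 ]
rack [0.6127 0.0011 0.0957] err 1.88 p 0.69 fence frame x,y mm -69.6 33.7 dyaw 0.059
```

View pics/t2.png

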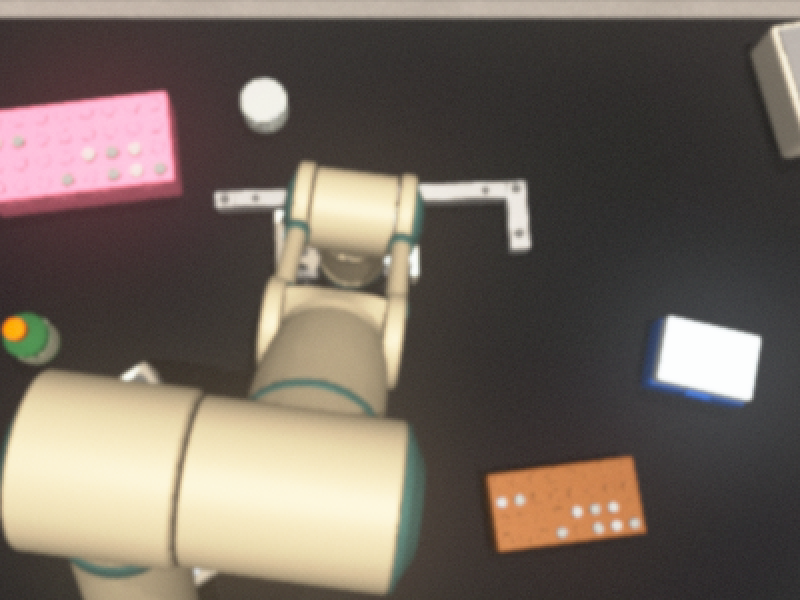

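Emit:
send_rows([
  {"linear": [0,-0.004,0],"delta_rot": [0,0,0],"fingers": 0.085},
  {"linear": [0,-0.004,0],"delta_rot": [0,0,0],"fingers": 0.085},
  {"linear": [0,-0.003,0],"delta_rot": [0,0,0],"fingers": 0.085},
  {"linear": [0,0,0],"delta_rot": [0,0,0],"fingers": 0.085},
])

```text
clock: 5.97
position: [0.5656, -0.0009, 0.0359]
ee_rot: [0.0, 0.718, -0.696, -0.002]
contact_force: [-1.6, 0.7, 0.3]
width: 0.085
```

```bash
python3 go.py .6167 .1527 .13 2.1; python3 -c "
from rig import manip;print(manip.get_state()['qpos'].round(2))"
```

```text
t 5.97 pos [ 0.5656 -0.0009  0.0359] yaw -88.18 F [-1.6  0.7  0.3] w 0.085
lin [-152.3  -55.6  -93.8] rot [ 1.000e-02  3.100e-01 -9.028e+01]
[-0.13  0.47  1.82  0.    0.86  1.41]
```

Emit:
send_rows([
  {"linear": [0,0.01,0],"delta_rot": [0,0,0],"fingers": 0.085},
  {"linear": [0,0.015,0],"delta_rot": [0,0,0],"fingers": 0.085},
  {"linear": [0,0.01,-0.02],"delta_rot": [0,0,0],"fingers": 0.085},
  {"linear": [0,0,-0.03],"delta_rot": [0,0,0],"fingers": 0.085},
  {"linear": [0,0,-0.03],"delta_rot": [0,0,0],"fingers": 0.05},
  {"linear": [-0.035,0,-0.02],"delta_rot": [0,0,0],"fingers": 0.05},
  {"linear": [-0.035,-0.01,0],"delta_rot": [0,0,0],"fingers": 0.05},
  {"linear": [-0.035,-0.015,0],"delta_rot": [0,0,0],"fingers": 0.05},
  {"linear": [-0.035,-0.015,0],"delta_rot": [0,0,0],"fingers": 0.05},
  {"linear": [-0.015,-0.02,0],"delta_rot": [0,0,0],"fingers": 0.05},
  {"linear": [0,-0.02,0],"delta_rot": [0,0,-7],"fingers": 0.05},
  {"linear": [0,0,0],"delta_rot": [0,0,-7],"fingers": 0.05},
])

```text
clock: 6.97
position: [0.6184, 0.1604, 0.1476]
ee_rot: [-0.015, 0.797, -0.603, 0.013]
contact_force: [0.2, -0.2, -0.1]
width: 0.05
```

Emit:
send_rows([
  {"linear": [0,0,0],"delta_rot": [0,0,-7],"fingers": 0.05},
  {"linear": [0,0,0],"delta_rot": [0,0,-7],"fingers": 0.05},
  {"linear": [0,0,0],"delta_rot": [0,0,-7],"fingers": 0.05},
  {"linear": [0,0,0],"delta_rot": [0,0,-7],"fingers": 0.05},
  {"linear": [0,0,0],"delta_rot": [0,0,-7],"fingers": 0.05},
  {"linear": [0,0,0],"delta_rot": [0,0,-7],"fingers": 0.05},
  {"linear": [0,0,0],"delta_rot": [0,0,-7],"fingers": 0.05},
  {"linear": [0,0,0],"delta_rot": [0,0,-7],"fingers": 0.05},
  {"linear": [0,0,0],"delta_rot": [0,0,-7],"fingers": 0.05},
  {"linear": [0,0,0],"delta_rot": [0,0,-7],"fingers": 0.05},
  {"linear": [0,0,0],"delta_rot": [0,0,0],"fingers": 0.05},
])

```text
clock: 7.88
position: [0.6291, 0.1633, 0.1503]
ee_rot: [-0.008, 0.999, -0.023, 0.036]
contact_force: [0.7, 0.2, 0.4]
width: 0.0503
```

```bash
python3 go.py .6167 .1527 .034 2.1; python3 rk.py
```

```text
t 7.88 pos [0.6291 0.1633 0.1503] yaw -2.69 F [0.7 0.2 0.4] w 0.0503
lin [-20.2  13.1 115. ] rot [-0.79 -4.12 -4.75]
rack [0.6226 0.004  0.0318] err 0.58 p 0.59 fence frame x,y mm -59.6 36.3 dyaw -0.005
```

Emit:
send_rows([
  {"linear": [-0.007,0.004,0.01],"delta_rot": [-0.4,-2,-2.4],"fingers": 0.05},
  {"linear": [-0.007,0.004,0.02],"delta_rot": [-0.4,-2,-2.4],"fingers": 0.05},
  {"linear": [-0.003,0.004,0.025],"delta_rot": [0,0,0],"fingers": 0.05},
  {"linear": [0,0,0.025],"delta_rot": [0,0,0],"fingers": 0.05},
  {"linear": [0,0,0.015],"delta_rot": [0,0,0],"fingers": 0.05},
  {"linear": [0,0,0.008],"delta_rot": [0,0,0],"fingers": 0.05},
  {"linear": [0,0,0],"delta_rot": [0,0,0],"fingers": 0.05},
])

```text
clock: 8.57
position: [0.6178, 0.1522, 0.0461]
ee_rot: [-0.001, 1.0, 0.008, 0.007]
contact_force: [-1.0, 0.6, -0.1]
width: 0.0496
```

```bash
python3 go.py .6180 .112 .034 2.1
```

```text
t 8.57 pos [0.6178 0.1522 0.0461] yaw 0.97 F [-1.   0.6 -0.1] w 0.0496
lin [-0.6 40.2 12. ] rot [-0.1  -0.76 -1.13]
```

Emit:
send_rows([
  {"linear": [0,0.01,0.006],"delta_rot": [0,-0.4,-0.6],"fingers": 0.05},
  {"linear": [0,0.01,0.006],"delta_rot": [0,-0.4,-0.6],"fingers": 0.05},
  {"linear": [0,0.01,0],"delta_rot": [0,0,0],"fingers": 0.05},
  {"linear": [0,0.006,0],"delta_rot": [0,0,0],"fingers": 0.05},
  {"linear": [0,0.005,0],"delta_rot": [0,0,0],"fingers": 0.05},
  {"linear": [0,0.005,0],"delta_rot": [0,0,0],"fingers": 0.05},
  {"linear": [0,0.005,0],"delta_rot": [0,0,0],"fingers": 0.05},
  {"linear": [0,0.005,0],"delta_rot": [0,0,0],"fingers": 0.05},
  {"linear": [0,0.005,0],"delta_rot": [0,0,0],"fingers": 0.05},
  {"linear": [0,0.005,0],"delta_rot": [0,0,0],"fingers": 0.05},
])

```text
clock: 9.4
position: [0.6236, 0.0859, 0.0393]
ee_rot: [-0.003, 1.0, 0.016, 0.005]
contact_force: [-0.5, 1.9, -0.8]
width: 0.0501
```

```bash
python3 go.py .6235 -.004 .034 2.1;python3 rk.py
```

```text
t 9.4 pos [0.6236 0.0859 0.0393] yaw 1.82 F [-0.5  1.9 -0.8] w 0.0501
lin [-3.  89.9  4.7] rot [-0.39 -0.58 -0.28]
rack [ 0.6228 -0.0163  0.0275] err 5.04 p 0.83 fence frame x,y mm -60.2 15.9 dyaw -0.01
```

Emit:
send_rows([
  {"linear": [0,0.006,0.002],"delta_rot": [-0.2,-0.3,-0.2],"fingers": 0.05},
  {"linear": [0,0.006,0.002],"delta_rot": [-0.2,-0.3,0],"fingers": 0.05},
  {"linear": [0,0.006,0],"delta_rot": [0,0,0],"fingers": 0.05},
  {"linear": [0,0.006,0],"delta_rot": [0,0,0],"fingers": 0.05},
  {"linear": [0,0.006,0],"delta_rot": [0,0,0],"fingers": 0.05},
  {"linear": [0,0.006,0],"delta_rot": [0,0,0],"fingers": 0.05},
  {"linear": [0,0.006,0],"delta_rot": [0,0,0],"fingers": 0.05},
  {"linear": [0,0.006,0],"delta_rot": [0,0,0],"fingers": 0.05},
  {"linear": [0,0.006,0],"delta_rot": [0,0,0],"fingers": 0.05},
  {"linear": [0,0.006,0],"delta_rot": [0,0,0],"fingers": 0.05},
  {"linear": [0,0.006,0],"delta_rot": [0,0,0],"fingers": 0.05},
  {"linear": [0,0.006,0],"delta_rot": [0,0,0],"fingers": 0.05},
])

```text
clock: 10.5
position: [0.6271, 0.0126, 0.0372]
ee_rot: [-0.003, 1.0, 0.017, 0.001]
contact_force: [-0.3, 3.8, 0.1]
width: 0.0498
```

```bash
python3 go.py .623 -.019 .034 2.1;python3 -c "
from rk import *
rack((375,225),(.62,-.1,.04))"
```

```text
t 10.5 pos [0.6271 0.0126 0.0372] yaw 1.93 F [-0.3  3.8  0.1] w 0.0498
lin [-5.1 31.4  3. ] rot [-0.36 -0.14 -0.17]
rack [ 0.6286 -0.0905  0.0166] err 5.45 p 0.87 fence frame x,y mm -57.1 -58.5 dyaw -0.02
```

Emit:
send_rows([
  {"linear": [-0.001,0.005,0.001],"delta_rot": [-0.3,0,0],"fingers": 0.05},
  {"linear": [-0.001,0.005,0.001],"delta_rot": [0,0,0],"fingers": 0.05},
  {"linear": [0,0.005,0],"delta_rot": [0,0,0],"fingers": 0.05},
  {"linear": [0,0.004,0],"delta_rot": [0,0,0],"fingers": 0.05},
  {"linear": [0,0.004,0],"delta_rot": [0,0,0],"fingers": 0.05},
  {"linear": [0,0.003,0],"delta_rot": [0,0,0],"fingers": 0.05},
])

```text
clock: 11.1
position: [0.6271, -0.0139, 0.0363]
ee_rot: [-0.001, 1.0, 0.016, 0.003]
contact_force: [-0.4, 4.3, 1.3]
width: 0.05
```

Emit:
send_rows([
  {"linear": [0,0.002,0],"delta_rot": [0,0,0],"fingers": 0.05},
  {"linear": [0,0.002,0],"delta_rot": [0,0,0],"fingers": 0.05},
])

```text
clock: 11.27
position: [0.6271, -0.0151, 0.0364]
ee_rot: [-0.005, 1.0, 0.015, 0.003]
contact_force: [0.3, 14.1, 2.3]
width: 0.0498
```

Emit:
send_rows([
  {"linear": [0,0.002,0],"delta_rot": [0,0,0],"fingers": 0.05},
  {"linear": [0,0.002,0],"delta_rot": [0,0,0],"fingers": 0.05},
])

```text
clock: 11.43
position: [0.6271, -0.015, 0.0364]
ee_rot: [-0.008, 1.0, 0.015, 0.003]
contact_force: [0.4, 9.6, 2.4]
width: 0.0501
```

```bash
python3 go.py .623 -.019 .034 2.1
```

```text
t 11.43 pos [ 0.6271 -0.015   0.0364] yaw 1.7 F [0.4 9.6 2.4] w 0.0501
lin [-4.2  3.9  2.4] rot [-0.93 -0.32 -0.4 ]
```

Contact with the stop is felt (14 N, no further motion). I'll back off and go round to press the long side to the fence.

Emit:
send_rows([
  {"linear": [0,-0.01,0],"delta_rot": [0.9,0,0],"fingers": 0.05},
  {"linear": [0,-0.02,0],"delta_rot": [0,0,0],"fingers": 0.05},
  {"linear": [0,-0.02,-0.02],"delta_rot": [0,0,0],"fingers": 0.05},
  {"linear": [0,0,-0.03],"delta_rot": [0,0,0],"fingers": 0.05},
  {"linear": [0,0,-0.03],"delta_rot": [0,0,0],"fingers": 0.05},
  {"linear": [-0.03,0,-0.02],"delta_rot": [0,0,7],"fingers": 0.05},
  {"linear": [-0.02,0,0],"delta_rot": [0,0,7],"fingers": 0.085},
  {"linear": [-0.02,0,0],"delta_rot": [0,0,7],"fingers": 0.085},
  {"linear": [0,0,0],"delta_rot": [0,0,7],"fingers": 0.085},
  {"linear": [0,0,0],"delta_rot": [0,0,7],"fingers": 0.085},
  {"linear": [0,0,0],"delta_rot": [0,0,7],"fingers": 0.085},
  {"linear": [0,0,0],"delta_rot": [0,0,7],"fingers": 0.085},
])

```text
clock: 12.43
position: [0.5528, 0.0314, 0.1414]
ee_rot: [-0.009, 0.912, -0.41, -0.002]
contact_force: [-0.2, -0.1, -0.2]
width: 0.085
```

Emit:
send_rows([
  {"linear": [0,0,0],"delta_rot": [0,0,7],"fingers": 0.085},
  {"linear": [0,0,0],"delta_rot": [0,0,7],"fingers": 0.085},
  {"linear": [0,0,0],"delta_rot": [0,0,7],"fingers": 0.085},
  {"linear": [0,0,0],"delta_rot": [0,0,7],"fingers": 0.085},
  {"linear": [0,0,0],"delta_rot": [0,0,7],"fingers": 0.085},
  {"linear": [0,0,0],"delta_rot": [0,0,7],"fingers": 0.085},
  {"linear": [0,0,0],"delta_rot": [0,0,0],"fingers": 0.085},
])

```text
clock: 13.02
position: [0.5522, 0.0258, 0.1411]
ee_rot: [0.004, -0.698, 0.716, 0.001]
contact_force: [-0.4, -0.7, -0.8]
width: 0.0853
```

```bash
python3 go.py .5416 -.118 .034 -87.9;python3 -c "
from rk import *
rack((375,225),(.63,-.12,.04))
cv2.imwrite('pics/t3.png',manip.get_image('top')[150:300,250:450,::-1].repeat(4,0).repeat(4,1))"
```

```text
t 13.02 pos [0.5522 0.0258 0.1411] yaw -91.5 F [-0.4 -0.7 -0.8] w 0.0853
lin [144.9   7.2 106. ] rot [-0.23  0.42 -3.6 ]
rack [ 0.6268 -0.1178  0.0345] err 3.85 p 0.64 fence frame x,y mm -59.9 -85.7 dyaw -0.002
```

View pics/t3.png

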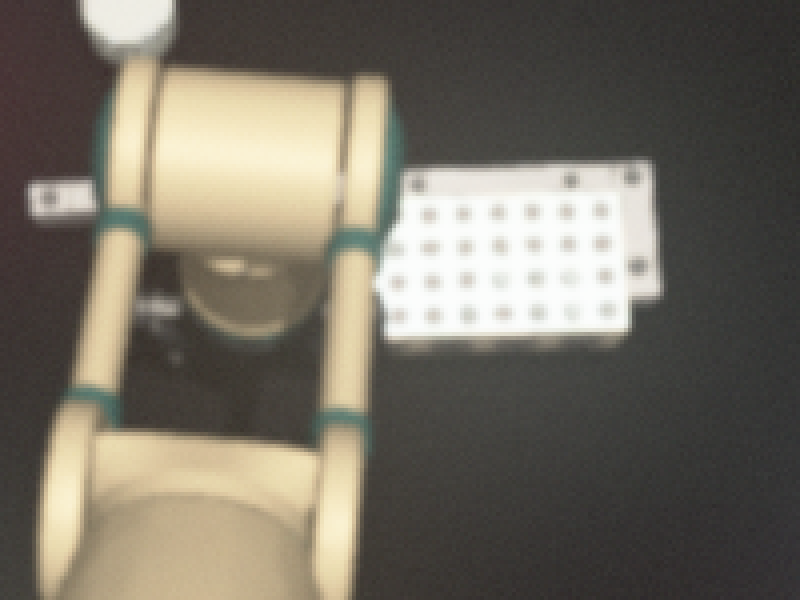

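The rack sits parallel in the corner, its end at the stop (right edge about (630,330)) and about 4 mm off the fence. Next I press the long side in.

Emit:
send_rows([
  {"linear": [0.025,0.002,0],"delta_rot": [0,0,-1.2],"fingers": 0.085},
  {"linear": [0.025,0.003,0],"delta_rot": [0,0,-1.2],"fingers": 0.085},
  {"linear": [0.025,0.003,0],"delta_rot": [0,0,-1.2],"fingers": 0.085},
  {"linear": [0.025,0,0],"delta_rot": [0,0,0],"fingers": 0.085},
  {"linear": [0.025,0,0],"delta_rot": [0,0,0],"fingers": 0.085},
  {"linear": [0.015,0,0],"delta_rot": [0,0,0],"fingers": 0.085},
  {"linear": [0,0,0.01],"delta_rot": [0,0,0],"fingers": 0.085},
  {"linear": [0,0,0.015],"delta_rot": [0,0,0],"fingers": 0.085},
  {"linear": [0,0,0.015],"delta_rot": [0,0,0],"fingers": 0.085},
  {"linear": [0,0,0],"delta_rot": [0,0,0],"fingers": 0.085},
])

```text
clock: 14.0
position: [0.5489, -0.1196, 0.0982]
ee_rot: [-0.004, 0.731, -0.682, 0.001]
contact_force: [-1.1, 0.3, 0.0]
width: 0.0853
```

```bash
python3 go.py .5416 -.118 .034 -87.9
```

```text
t 14.0 pos [ 0.5489 -0.1196  0.0982] yaw -86.04 F [-1.1  0.3  0. ] w 0.0853
lin [-1.8  7.6 64.2] rot [-0.44  0.28  1.86]
```

Emit:
send_rows([
  {"linear": [0,0.008,0.005],"delta_rot": [-0.4,0.3,1],"fingers": 0.085},
  {"linear": [0,0,0.02],"delta_rot": [0,0,0.9],"fingers": 0.085},
  {"linear": [0,0,0.02],"delta_rot": [0,0,0],"fingers": 0.085},
  {"linear": [0,0,0.012],"delta_rot": [0,0,0],"fingers": 0.085},
  {"linear": [0,0,0.006],"delta_rot": [0,0,0],"fingers": 0.085},
  {"linear": [0,0,0],"delta_rot": [0,0,0],"fingers": 0.085},
])

```text
clock: 14.5
position: [0.5384, -0.1164, 0.0334]
ee_rot: [0.001, 0.721, -0.693, -0.0]
contact_force: [0.7, -0.2, 0.6]
width: 0.0851
```

```bash
python3 go.py .5734 -.1168 .034 -87.9
```

```text
t 14.5 pos [ 0.5384 -0.1164  0.0334] yaw -87.78 F [ 0.7 -0.2  0.6] w 0.0851
lin [  1.8 -34.9  -0.6] rot [ 0.08 -0.05  0.12]
```

Emit:
send_rows([
  {"linear": [0,-0.008,0],"delta_rot": [0,0,0],"fingers": 0.085},
  {"linear": [0,-0.008,0],"delta_rot": [0,0,0],"fingers": 0.085},
  {"linear": [0,-0.006,0],"delta_rot": [0,0,0],"fingers": 0.085},
  {"linear": [0,-0.003,0],"delta_rot": [0,0,0],"fingers": 0.085},
  {"linear": [0,-0.003,0],"delta_rot": [0,0,0],"fingers": 0.085},
  {"linear": [0,-0.003,0],"delta_rot": [0,0,0],"fingers": 0.085},
])

```text
clock: 15.0
position: [0.5732, -0.1145, 0.0366]
ee_rot: [0.001, 0.721, -0.693, 0.001]
contact_force: [-2.7, -0.1, -1.9]
width: 0.0852
```

Emit:
send_rows([
  {"linear": [0,-0.002,0],"delta_rot": [0,0,0],"fingers": 0.085},
  {"linear": [0,-0.002,0],"delta_rot": [0,0,0],"fingers": 0.085},
])

```text
clock: 15.17
position: [0.5734, -0.1143, 0.0366]
ee_rot: [0.004, 0.721, -0.693, -0.002]
contact_force: [-6.0, -2.1, 3.9]
width: 0.0851
```

Emit:
send_rows([
  {"linear": [0,-0.002,0],"delta_rot": [0,0,0],"fingers": 0.085},
  {"linear": [0,-0.002,0],"delta_rot": [0,0,0],"fingers": 0.085},
])

```text
clock: 15.33
position: [0.5733, -0.1142, 0.0367]
ee_rot: [0.007, 0.721, -0.693, -0.006]
contact_force: [-6.0, -1.1, 3.2]
width: 0.0851
```

```bash
python3 go.py .5734 -.1168 .034 -87.9
```

```text
t 15.33 pos [ 0.5733 -0.1142  0.0367] yaw -87.72 F [-6.  -1.1  3.2] w 0.0851
lin [ 2.6 -0.1  2.7] rot [ 1.02 -0.07  0.18]
```

Emit:
send_rows([
  {"linear": [0,-0.004,0],"delta_rot": [0,0,0],"fingers": 0.085},
  {"linear": [0,-0.004,0],"delta_rot": [0,0,0],"fingers": 0.085},
])

```text
clock: 15.5
position: [0.5732, -0.1142, 0.0368]
ee_rot: [0.013, 0.721, -0.693, -0.012]
contact_force: [-10.4, -2.1, 6.8]
width: 0.0849
```

Emit:
send_rows([
  {"linear": [0,0.01,0],"delta_rot": [1,0,0],"fingers": 0.085},
  {"linear": [0,0.02,0],"delta_rot": [0,0,0],"fingers": 0.085},
  {"linear": [0,0.03,-0.01],"delta_rot": [0,0,0],"fingers": 0.085},
  {"linear": [0,0.03,-0.03],"delta_rot": [0,0,0],"fingers": 0.085},
  {"linear": [0,0.03,-0.03],"delta_rot": [0,0,0],"fingers": 0.085},
  {"linear": [0,0.03,-0.04],"delta_rot": [0,0,0],"fingers": 0.085},
  {"linear": [0,0.03,-0.04],"delta_rot": [0,0,0],"fingers": 0.085},
  {"linear": [0,0.02,-0.04],"delta_rot": [0,0,0],"fingers": 0.085},
  {"linear": [0,0,0],"delta_rot": [0,0,0],"fingers": 0.085},
])

```text
clock: 16.25
position: [0.3855, -0.1224, 0.216]
ee_rot: [0.006, 0.721, -0.693, -0.004]
contact_force: [2.0, -0.0, 0.7]
width: 0.0851
```

```bash
python3 -c "
from rk import *
q=rack((375,225),(.63,-.12,.04))
manip.get_image('side'); ci=cam('side'); ms=manip.masks_of('rack','side'); print([([int(v) for v in m['extent']],round(m['p'],2)) for m in ms])
m=[m for m in ms if 250<m['extent'][0]<430 and m['extent'][3]<300]
if m: print('side',fit([(ci,m[0]['pixels'].astype(np.uint8))],[.63,-.12,.04],(.092,.18,.051)))
a=cv2.resize(manip.get_image('top')[170:270,270:430],(400,300),interpolation=2); b=cv2.resize(manip.get_image('side')[150:300,220:420],(400,300),interpolation=2)
cv2.imwrite('pics/f1.png',np.hstack([a,b])[:,:,::-1])
for t,n in(('bottle','top'),('tipbox','top'),('dishes','top')): print(t,[d['extent'] for d in manip.find_in(t,n)][:1])
"
```

```text
rack [ 0.6304 -0.1161  0.0351] err 0.4 p 0.95 fence frame x,y mm -56.3 -84.1 dyaw -0.002
[([47, 271, 198, 422], 0.78), ([270, 174, 333, 242], 0.7), ([302, 309, 483, 431], 0.59), ([436, 176, 483, 241], 0.59)]
side (array([ 0.63004334, -0.1180856 ,  0.03701043]), np.float64(0.4014083872618098))
bottle [[153.0, 258.3, 177.0, 281.0]]
tipbox [[470.5, 258.7, 526.8, 305.0]]
dishes [[269.9, 143.5, 293.2, 170.2]]
```

View pics/f1.png

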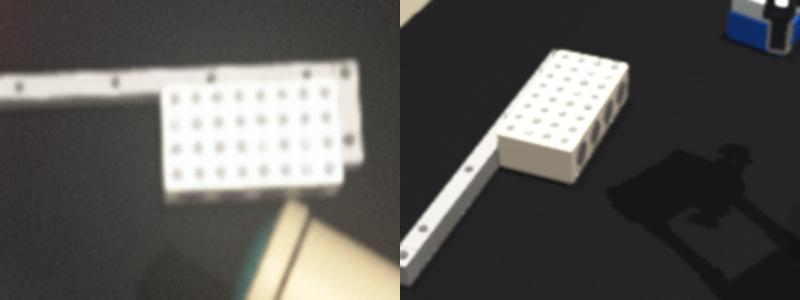

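The fits put the rack flush with the fence: -56.3 mm against -56, yaw within 0.002. Along the stop they give -84 (top) and -86 (side) against -88, which is too close to the limit. I'll press the end once more to verify contact.

Emit:
send_rows([
  {"linear": [-0.025,-0.03,0],"delta_rot": [0,0,-6],"fingers": 0.05},
  {"linear": [-0.025,-0.03,0],"delta_rot": [0,0,-6],"fingers": 0.05},
  {"linear": [-0.025,-0.03,0],"delta_rot": [0,0,-6],"fingers": 0.05},
  {"linear": [-0.025,-0.025,0],"delta_rot": [0,0,-6],"fingers": 0.05},
  {"linear": [-0.02,-0.02,0],"delta_rot": [0,0,-7],"fingers": 0.05},
  {"linear": [0,0,0],"delta_rot": [0,0,-7],"fingers": 0.05},
  {"linear": [0,0,0],"delta_rot": [0,0,-7],"fingers": 0.05},
  {"linear": [0,0,0],"delta_rot": [0,0,-7],"fingers": 0.05},
  {"linear": [0,0,0],"delta_rot": [0,0,-7],"fingers": 0.05},
  {"linear": [0,0,0],"delta_rot": [0,0,-7],"fingers": 0.05},
  {"linear": [0,0,0],"delta_rot": [0,0,-7],"fingers": 0.05},
  {"linear": [0,0,0],"delta_rot": [0,0,-7],"fingers": 0.05},
])

```text
clock: 17.7
position: [0.4936, 0.0345, 0.1929]
ee_rot: [-0.002, 0.998, -0.052, -0.023]
contact_force: [0.3, -0.3, -0.3]
width: 0.0499
```

```bash
python3 go.py .6243 .028 .034 2.1
```

```text
t 17.7 pos [0.4936 0.0345 0.1929] yaw -5.95 F [ 0.3 -0.3 -0.3] w 0.0499
lin [137.9  -7.  152.6] rot [-0.24  2.66 -8.05]
```

Emit:
send_rows([
  {"linear": [0.03,-0.01,0],"delta_rot": [0,1.3,-4],"fingers": 0.05},
  {"linear": [0.03,-0.005,0],"delta_rot": [0,1.3,-4],"fingers": 0.05},
  {"linear": [0.03,0,0],"delta_rot": [0,0,0],"fingers": 0.05},
  {"linear": [0.025,0,0],"delta_rot": [0,0,0],"fingers": 0.05},
  {"linear": [0.015,0,0],"delta_rot": [0,0,0],"fingers": 0.05},
  {"linear": [0,0,0.02],"delta_rot": [0,0,0],"fingers": 0.05},
  {"linear": [0,0,0.03],"delta_rot": [0,0,0],"fingers": 0.05},
  {"linear": [0,0,0.02],"delta_rot": [0,0,0],"fingers": 0.05},
  {"linear": [0,0,0],"delta_rot": [0,0,0],"fingers": 0.05},
])

```text
clock: 18.45
position: [0.6314, 0.0524, 0.107]
ee_rot: [-0.003, 1.0, 0.026, -0.005]
contact_force: [-0.3, 0.0, -1.8]
width: 0.0499
```

```bash
python3 go.py .6243 .028 .034 2.1
```

```text
t 18.45 pos [0.6314 0.0524 0.107 ] yaw 2.94 F [-0.3  0.  -1.8] w 0.0499
lin [-7.6 24.4 73. ] rot [-0.3   0.59  0.84]
```

Emit:
send_rows([
  {"linear": [-0.007,0.01,0.01],"delta_rot": [-0.3,0.6,0.8],"fingers": 0.05},
  {"linear": [0,0.01,0.02],"delta_rot": [0,0,0],"fingers": 0.05},
  {"linear": [0,0,0.02],"delta_rot": [0,0,0],"fingers": 0.05},
  {"linear": [0,0,0.015],"delta_rot": [0,0,0],"fingers": 0.05},
  {"linear": [0,0,0.005],"delta_rot": [0,0,0],"fingers": 0.05},
  {"linear": [0,0,0],"delta_rot": [0,0,0],"fingers": 0.05},
])

```text
clock: 18.95
position: [0.6265, 0.0325, 0.033]
ee_rot: [-0.0, 1.0, 0.019, -0.002]
contact_force: [0.6, -0.5, 0.4]
width: 0.0504
```

```bash
python3 go.py .6270 -.0151 .034 2.1
```

```text
t 18.95 pos [0.6265 0.0325 0.033 ] yaw 2.21 F [ 0.6 -0.5  0.4] w 0.0504
lin [-1.4 47.6 -1. ] rot [-0.02  0.19  0.11]
```

Emit:
send_rows([
  {"linear": [0,0.01,0],"delta_rot": [0,0,0],"fingers": 0.05},
  {"linear": [0,0.01,0],"delta_rot": [0,0,0],"fingers": 0.05},
  {"linear": [0,0.01,0],"delta_rot": [0,0,0],"fingers": 0.05},
  {"linear": [0,0.007,0],"delta_rot": [0,0,0],"fingers": 0.05},
  {"linear": [0,0.004,0],"delta_rot": [0,0,0],"fingers": 0.05},
  {"linear": [0,0.003,0],"delta_rot": [0,0,0],"fingers": 0.05},
])

```text
clock: 19.45
position: [0.6316, -0.0152, 0.0377]
ee_rot: [-0.001, 1.0, 0.019, 0.002]
contact_force: [-0.1, 15.7, -1.6]
width: 0.05
```

Emit:
send_rows([
  {"linear": [0,0.003,0],"delta_rot": [0,0,0],"fingers": 0.05},
  {"linear": [0,0.003,0],"delta_rot": [0,0,0],"fingers": 0.05},
])

```text
clock: 19.62
position: [0.6317, -0.0151, 0.0381]
ee_rot: [-0.008, 1.0, 0.016, 0.002]
contact_force: [0.9, 10.8, -1.3]
width: 0.05
```

Emit:
send_rows([
  {"linear": [0,0.004,0],"delta_rot": [0,0,0],"fingers": 0.05},
  {"linear": [0,0.004,0],"delta_rot": [0,0,0],"fingers": 0.05},
])

```text
clock: 19.78
position: [0.6318, -0.0149, 0.0382]
ee_rot: [-0.015, 1.0, 0.015, 0.002]
contact_force: [0.3, 12.5, -0.5]
width: 0.0498
```

```bash
python3 go.py .6270 -.0151 .034 2.1
```

```text
t 19.78 pos [ 0.6318 -0.0149  0.0382] yaw 1.7 F [ 0.3 12.5 -0.5] w 0.0498
lin [-4.8  0.2  4.2] rot [-1.72 -0.31 -0.39]
```

Contact again stops at exactly the same place (TCP y -0.015, 15 N), so the rack is against the stop. The 4 mm difference is bias in my estimate of the fence origin. Next I withdraw and check.

Emit:
send_rows([
  {"linear": [0,-0.01,0],"delta_rot": [1.5,0,0],"fingers": 0.05},
  {"linear": [0,-0.02,0],"delta_rot": [0,0,0],"fingers": 0.05},
  {"linear": [0,-0.03,-0.01],"delta_rot": [0,0,0],"fingers": 0.05},
  {"linear": [0,-0.03,-0.03],"delta_rot": [0,0,0],"fingers": 0.05},
  {"linear": [0,0,-0.04],"delta_rot": [0,0,0],"fingers": 0.05},
  {"linear": [-0.03,0,-0.04],"delta_rot": [0,0,0],"fingers": 0.05},
  {"linear": [-0.04,0,-0.03],"delta_rot": [0,0,0],"fingers": 0.05},
  {"linear": [-0.04,0,0],"delta_rot": [0,0,0],"fingers": 0.05},
  {"linear": [-0.04,0,0],"delta_rot": [0,0,0],"fingers": 0.05},
  {"linear": [-0.04,0,0],"delta_rot": [0,0,0],"fingers": 0.05},
  {"linear": [0,0,0],"delta_rot": [0,0,0],"fingers": 0.05},
])

```text
clock: 20.7
position: [0.4442, 0.0642, 0.188]
ee_rot: [-0.03, 0.999, 0.015, 0.005]
contact_force: [-0.7, -0.5, 0.1]
width: 0.0501
```

```bash
python3 -c "
from rk import *
rack((375,225),(.63,-.12,.04))
manip.get_image('side'); ci=cam('side'); ms=manip.masks_of('rack','side')
m=[m for m in ms if 250<m['extent'][0]<430 and m['extent'][3]<300]
if m: print('side',fit([(ci,m[0]['pixels'].astype(np.uint8))],[.63,-.12,.04],(.092,.18,.051)))
a=cv2.resize(manip.get_image('top')[180:240,330:430],(800,480),interpolation=2)
cv2.imwrite('pics/f2.png',a[:,:,::-1])
"
```

```text
rack [ 0.6307 -0.117   0.0291] err 0.58 p 0.61 fence frame x,y mm -55.9 -85.0 dyaw -0.008
side (array([ 0.63154135, -0.11610357,  0.06445475]), np.float64(3.09182007528468))
```

View pics/f2.png

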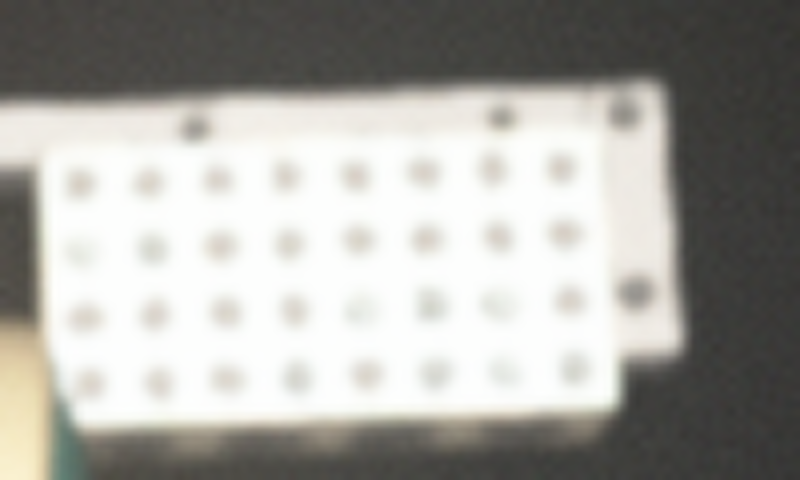

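The crop shows the rack parallel to the fence and against the stop, with no dark gap along either. I'm handing in.

```bash
python3 -c "
from rig import manip
print(manip.sign_off())"
```

```text
the job is handed in; nothing more can be done
None
```

I pushed the small white rack into the dock corner with the fingers only and handed the job in at about 21 s of the 64 s allowed. The hand-in gives no verdict. I first pushed its long side and squared it to the fence, then slid it by its end to the stop, pressed it to the fence, and pressed the end once more.

**What the last checks showed**
- **Fence:** the top view puts the rack's middle at -55.9 mm from the fence (touching is -56), with the angle within 0.01 rad. Pressing stopped it dead at the expected place.
- **Stop:** both end presses stopped at the same spot (tool y -0.015 m), with peak readings of about 14 and 16 N. The last picture shows no gap at the fence or the stop.
- **Other things:** bottle and tip box were within about a pixel of their first positions in the top view, and the dishes within about 3 pixels. I made that check before the final end press.

**What disagreed**
- **Position along the fence:** the final top view gives -85 mm where touching should be -88, so the camera alone leaves only 1 mm of the 4 mm tolerance. I put this down to an error in my fence position, because both presses stopped at the same point.
- **Last side view:** it fitted poorly (3 pixels, 0.03 rad off), probably because the arm hid part of the rack. I did not use it. The previous side view, taken before the final press, matched the fence angle.

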